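# Lay things low for the dust cover

## Task

Make the crate top low enough for the clear dust cover: tip the standing record brush over so that it lies along the grey mat it stands on, all of it on the mat, and push the ceramic box's open lid over until it is fully shut, in either order. Do it all by pushing: nothing is picked up or carried, and the brush goes over where it stands. The paperweight, screwdriver and headshell stay where they are.

Things in the scene. Friction and masses are not known exactly. Their poses are not given: they have to be found in the camera images.
- mat: Grey rectangular silicone mat, 240 x 140 x 4 mm, fixed flat on the crate's teak deck (the deck is 80 mm above the work surface). Origin: centre of its underside; x along its 240 mm length, z up. The brush stands at its -x end, near the middle of the width.
- brush: Record brush: a teak block 30 x 46 x 110 mm (x, y, z), 80 to 150 g, loose, standing on end on the mat with its centre 70 to 85 mm from the mat's centre towards the mat's -x end. Origin: centre of its foot; z runs up its length; x is normal to its broad faces, and +x (the face with the black pad) points, within 0.15 rad, along the mat's +x, over the free length of the mat. Pushed over that way it lands on the mat; any other way it falls off the mat.
- brush_top (a point): Centre of the brush's top end, 110 mm from its origin; axes as the brush's.
- box: White ceramic box 100 x 120 x 50 mm (x, y, z), 6 mm walls, fixed on the deck, with a hinged lid. Origin: centre of its underside; z up; the hinge runs along y on the +x rim, the front is at -x.
- lid (a joint): Angle of the box's lid: 0 shut, pi/2 upright, larger leans back towards the box's +x; starts at 1.45 to 1.8. Stiff hinge: the lid stays where it is left and must be pushed all the way down, with about 1 to 3 N at 75 mm from the hinge. The lid is a plain white plate 100 mm from hinge to free edge, 120 mm wide and 8 mm thick, no handle.
- lid_hinge (a point): Middle of the hinge line of the lid, on the box's +x rim, at the height of the box's top.
- paperweight: Glass paperweight, a solid dome 58 mm across and 43 mm high, loose, nearest to the robot. Origin: centre of its underside. Leave it alone.
- screwdriver: Screwdriver 150 mm long, handle of red aluminium, lying loose beyond the box and mat. Leave it alone.
- headshell: Chrome headshell with cartridge, about 60 x 25 x 20 mm, lying loose beyond the box and mat. Leave it alone.
Things that resemble listed ones, but are neither listed nor needed, are in the scene too. What is meant by the brush is not orange or red, and is the larger of those in its own colour.

How it is judged (in metres and radians):
At the end, for the whole second after the job is handed in: The brush lies flat (its length within about 7 degrees of level), at rest, with the centres of both its ends over the mat (within 55 mm of the mat's long centre line), and the lid is shut to within 0.06 rad (angle between brush's own z axis and vertical between 1.45 and 1.69 rad and linear speed of brush below 0.02 m/s and value of joint lid below 0.06 rad and height (world z) of each of brush, brush_top below 0.12 m and x of brush in the frame of mat between -0.12 and 0.12 m and y of brush in the frame of mat between -0.055 and 0.055 m and x of brush_top in the frame of mat between -0.12 and 0.12 m and y of brush_top in the frame of mat between -0.055 and 0.055 m); the robot touches nothing.
It fails at once if the brush is lifted (its foot more than 45 mm above the mat) (height (world z) of brush above 0.129 m).
It fails at once if the brush is carried or slid away (its foot more than 100 mm from where it stood) (distance of brush from where it was at the start of the episode above 0.1 m).
It fails at once if the paperweight, screwdriver or headshell is displaced by more than 15 mm (distance of any of paperweight, screwdriver, headshell from where it was at the start of the episode above 0.015 m).
It also fails if it takes over 48 s, if anything falls off the work surface, if the arm or the gripper's body presses on something with over 40 N, if the wrist force passes 120 N, or if a joint passes its speed limit or range.

## Robot

A 6-joint arm with a two-finger parallel gripper is mounted at the origin on the work surface. World frame = base frame: x ahead of the robot, y to its left, z up, the work surface at z = 0. Lengths are in mm, angles in rad, forces in N, time in s.
With the tool pointing down it reaches from about 275 to 750 mm from the base axis. Payload 10.2 kg.
Tool frame: the origin (TCP) lies at the very end of the fingers, on their centre line; the grasp point (between the pads) lies 19 mm behind it; x points along the fingers, z is the direction in which the jaws open and shut, and the axes are right-handed (so a half turn about x gives the same grasp; the last joint's range is limited). The gripper opens to 85 mm and grips with 20 to 120 N. Pads are 22 mm wide; open, the fingers measure 114 mm over their backs; the gripper's body (76 mm by 85 mm) begins 54 mm behind the grasp point. The pads swing forward as they close: fully open they stand 13 mm farther back than shut.
Start: joints at [-1.435, 0.313, 1.498, -0, 1.331, -0.223], TCP at [184.342, -491.578, 231.294] pointing down, gripper open.
Joint ranges: [-2.94, 2.94], [-0.97, 2.17], [0.19, 2.56], [-1.23, 4.37], [0.02, 3.11], [-2.88, 2.88]. Speed limits (rad/s): [2.39, 2.39, 3.01, 3.14, 3.14, 3.14].

## Interface

Orientations are given as a unit quaternion [w, x, y, z].
In Python, from rig import sense, vision, job gives the robot as it stands. The module is installed in compiled form; this text tells all that it offers.
- The arm moves only by the shell command python3 -m pendant 'ROWS' [FORCE]. ROWS is JSON, a list of rows, each a list of 7 numbers: the turn, a rotation vector about the tool's x, y, z in rad, then the shift along the tool's x, y, z in cm, then the opening, from 0 (shut) to 1 (fully open). A call has exactly 5 rows; each row is the pose to reach, as a shift and turn from the pose commanded when the call began, along the tool's axes at that moment; what a row does not reach only later rows make up. A row lasts 1/8 s, in which the tool goes at most 62.5 mm and 10.7 degrees, less where a joint would pass 70% of its speed; a pose out of reach is approached as far as the arm can. A call with a gripper value outside its range is refused whole. The fingers move at their own pace and stop on an object; FORCE is the grip in N (left out, the last holds). Time passes only in rows, so rows that repeat a pose let the fingers close, or fill a call up. It gives the time, the measured TCP pose, the force and the opening at its end, in the units of the state.
- sense(): the state, without advancing time (a new reading comes with each control period).
- vision.capture(name): name is "scene" or "top" or "wrist"; returns the picture (400x640x3 uint8, red, green, blue); there is no depth.
- vision.calibration(name): a dict with "K" (3x3 intrinsics, pixels), "extrinsics" (4x4, takes a point from camera to world coordinates). Camera axes: x right, y up, looking along -z (the intrinsics and any distortion apply to the point x, -y, -z); pixel columns grow to the right and rows downward; lengths in mm; the calibration is good to about 2 mm. A picture is of the moment at which its call begins: read the wrist's pose just before it. calibration takes no time and is no camera call; for the wrist camera it gives the pose at the moment of the call.
- job.finish_job(): hands the job in, once; it reports no verdict.
The state is a dict: "time_s": time; "joints": joint angles; "dq": joint speeds; "tau": joint torques, N m; "eef_pos": TCP position; "ee_rot": TCP orientation; "force": force on the tool from outside, world axes, zero at the start; "wrist_torque": the same for the moment, N m; "grip_width": opening from 0.0 (shut) to 1.0 (fully open).
Only numpy, scipy, OpenCV 4.12 (cv2) and the standard library are available. Lean on these libraries where they do the work, as an engineer would, in place of code of your own. Each camera call takes 0.05 s, during which the arm holds its last target.

## Working session

There is one attempt and no reset: what is moved stays moved. The work goes in short steps, Python scripts to look and compute and a shell command to move; the robot and the scene stay as the last step left them, time stands still between calls to the robot, and variables do not carry over. Pictures are saved under pics/ and viewed, and the job is handed in when it is done.

```bash
mkdir -p pics
python3 - <<'E'
from rig import sense, vision
import cv2
s=sense();print(s)
for n in("scene","top","wrist"):
    c=vision.calibration(n);print(n,c)
    cv2.imwrite(f"pics/{n}0.png",vision.capture(n)[:,:,::-1])
E
```

```text
{'time_s': 0.0, 'joints': array([-1.43540391e+00,  3.13450939e-01,  1.49845962e+00,  1.97569804e-06,
        1.33099709e+00, -2.23424106e-01]), 'dq': array([-0.00216147, -0.00022717, -0.00072869, -0.00108428, -0.00045681,
       -0.00094742]), 'tau': array([-9.07719514e-04, -4.12266576e+01, -2.59746248e+01, -1.81861678e-04,
        4.17100178e-03,  1.90785960e-05]), 'eef_pos': array([ 184.30294204, -491.30400145,  230.72611424]), 'ee_rot': array([ 0.58088473,  0.40309445,  0.58151166, -0.40240774]), 'force': array([ 0.41946542, -0.12001899, -0.23952295]), 'wrist_torque': array([-0.07399695, -0.01431598, -0.01730026]), 'grip_width': 0.9995415954251973}
scene {'K': array([[378.14826225,   0.        , 316.92986983],
       [  0.        , 378.14826225, 197.06709776],
       [  0.        ,   0.        ,   1.        ]]), 'extrinsics': array([[ 4.59042427e-01, -6.75575055e-01,  5.76956146e-01,
         1.00895358e+03],
       [ 8.88343942e-01,  3.40865325e-01, -3.07661943e-01,
        -3.81374259e+02],
       [ 1.11843900e-02,  6.53765382e-01,  7.56614654e-01,
         7.75409384e+02],
    
[... 426 characters left out ...]
+02],
       [-4.68794107e-03,  1.94559469e-01,  9.80879522e-01,
         1.29232531e+03],
       [ 0.00000000e+00,  0.00000000e+00,  0.00000000e+00,
         1.00000000e+00]])}
wrist {'K': array([[293.83057977,   0.        , 320.2188545 ],
       [  0.        , 293.83057977, 198.75387272],
       [  0.        ,   0.        ,   1.        ]]), 'extrinsics': array([[ 3.52174724e-01,  8.90861651e-01,  2.86946828e-01,
         2.58851411e+02],
       [-9.35933769e-01,  3.35532721e-01,  1.06984919e-01,
        -4.64398390e+02],
       [-9.71288396e-04, -3.06240611e-01,  9.51953646e-01,
         3.73106304e+02],
       [ 0.00000000e+00,  0.00000000e+00,  0.00000000e+00,
         1.00000000e+00]])}
```

View pics/scene0.png

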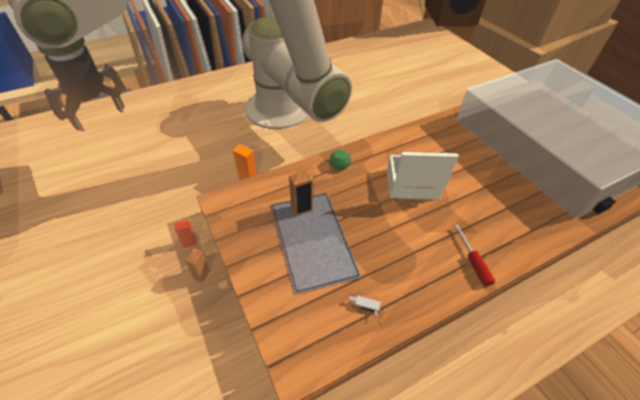

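View pics/top0.png

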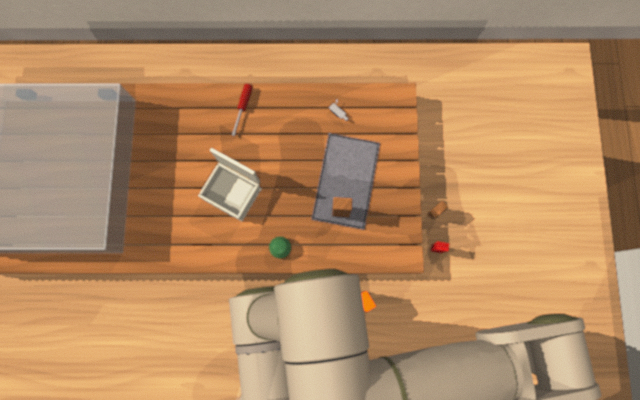

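View pics/wrist0.png

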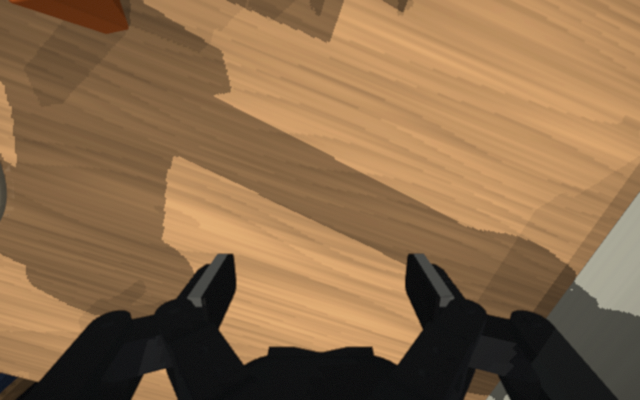

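The top view shows the mat (corners about (330,135), (380,144), (363,228), (313,219)) and the brush at (342,206). The box is at (230,190) with its lid on the far side, and the green paperweight is at (280,247). I'll zoom in to get exact corners.

Run:
```python
import cv2
t=cv2.imread("pics/top0.png")[120:270,190:390]; cv2.imwrite("pics/t_z.png",cv2.resize(t,None,fx=4,fy=4,interpolation=cv2.INTER_CUBIC))
t=cv2.imread("pics/scene0.png")[140:300,260:470]; cv2.imwrite("pics/s_z.png",cv2.resize(t,None,fx=3.5,fy=3.5,interpolation=cv2.INTER_CUBIC))
```

```text
(no output)
```

View pics/t_z.png

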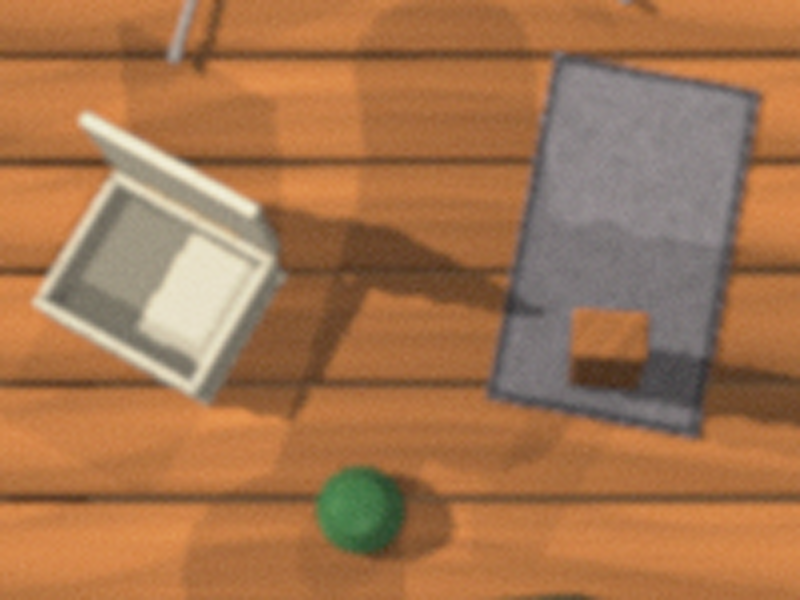

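View pics/s_z.png

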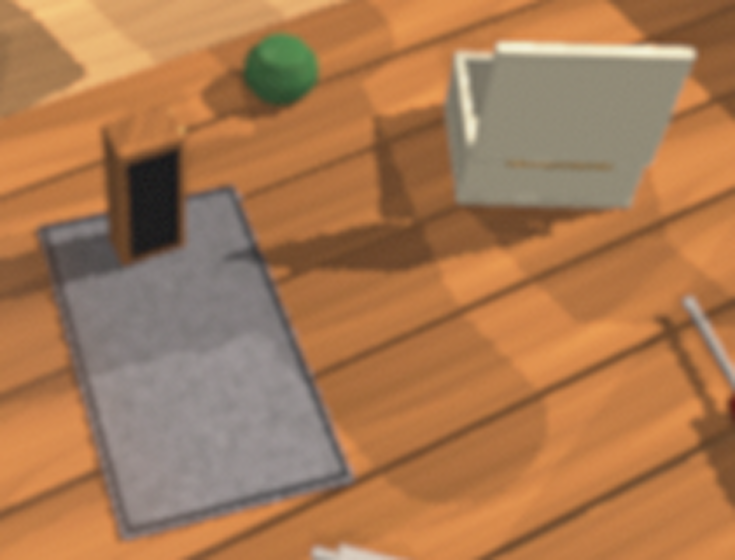

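```bash
cat > h.py <<'E'
import numpy as np
from rig import vision
def ray(n,u,v):
    c=vision.calibration(n);K=np.array(c["K"]);E=np.array(c["extrinsics"])
    d=np.linalg.inv(K)@[u,v,1];d=E[:3,:3]@[d[0],-d[1],-d[2]]
    return E[:3,3],d
def onz(n,u,v,z):
    o,d=ray(n,u,v);return (o+d*(z-o[2])/d[2]).round(1)
def proj(n,p):
    c=vision.calibration(n);K=np.array(c["K"]);E=np.array(c["extrinsics"])
    q=E[:3,:3].T@(np.array(p)-E[:3,3]);q=K@[q[0],-q[1],-q[2]];return q[:2]/q[2]
T=lambda u,v,z:onz("top",190+u/4,120+v/4,z)
S=lambda u,v,z:onz("scene",260+u/3.5,140+v/3.5,z)
E
python3 - <<'E'
from h import *
from h import T as t
print("mat top");M=[t(u,v,84) for u,v in((557,55),(762,93),(700,436),(490,397))];print(*M,np.mean(M,0))
print("mat scene");M=[S(u,v,84) for u,v in((347,480),(125,535),(42,230),(233,188))];print(*M,np.mean(M,0))
print("brushtop");print(*[t(u,v,194) for u,v in((572,309),(650,309),(646,358),(570,358))])
print("brushfoot near top view",*[t(u,v,84) for u,v in((572,385),(641,388))])
print("brushtop scene");print(*[S(u,v,194) for u,v in((103,130),(115,160),(183,147),(170,108))])
print("foot scene",*[S(u,v,84) for u,v in((128,262),(184,245))])
print("box rim top");print(*[t(u,v,130) for u,v in((110,178),(278,262),(205,400),(36,302))])
for z in (220,225,230): print("lid edge",z,*[t(u,v,z) for u,v in((82,115),(262,210))],*[S(u,v,z) for u,v in((692,50),(500,43))])
print("box foot scene",*[S(u,v,80) for u,v in((628,207),(457,206))])
print("pw",t(360,510,95),S(282,75,95))
E
```

```text
mat top
[ 708.  -123.2   84. ] [ 681. -260.   84.] [ 450.1 -214.4   84. ] [475.7 -78.9  84. ] [ 578.7   -169.125   84.   ]
mat scene
[ 712.9 -122.5   84. ] [ 685.6 -252.9   84. ] [ 457.9 -207.5   84. ] [482.7 -74.3  84. ] [ 584.775 -164.3     84.   ]
brushtop
[ 511.2 -129.9  194. ] [ 511.1 -176.2  194. ] [ 481.6 -173.5  194. ] [ 481.6 -128.6  194. ]
brushfoot near top view [ 483.5 -132.    84. ] [ 481.5 -176.7   84. ]
brushtop scene
[ 489.5 -171.5  194. ] [ 515.2 -175.4  194. ] [ 524.  -134.4  194. ] [ 491.  -126.7  194. ]
foot scene [ 508.9 -167.5   84. ] [ 512.7 -127.8   84. ]
box rim top
[610.1 163.  130. ] [554.9  54.3 130. ] [466.8  97.7 130. ] [529.3 206.2 130. ]
lid edge 220 [623.6 160.4 220. ] [565.3  52.1 220. ] [614.  172.8 220. ] [555.3  70.  220. ]
lid edge 225 [622.  159.2 225. ] [564.   51.4 225. ] [617.5 167.8 225. ] [559.4  65.9 225. ]
lid edge 230 [620.4 157.9 230. ] [562.7  50.6 230. ] [621.1 162.8 230. ] [563.5  61.9 230. ]
box foot scene [618.7 164.2  80. ] [564.3  58.4  80. ]
pw [401.6   3.1  95. ] [409.3   6.   95. ]
```

```bash
cat >> h.py <<'E'
from rig import sense
from scipy.spatial.transform import Rotation as R
def rot():
    q=sense()["ee_rot"];return R.from_quat([q[1],q[2],q[3],q[0]])
def shift(p):
    "shift in tool cm to reach world p from measured"
    return (rot().inv().apply(np.array(p)-sense()["eef_pos"])/10).round(2)
E
python3 - <<'E'
from h import *
print(rot().as_matrix().round(3)); s=sense(); print(s["eef_pos"],s["time_s"])
print("to",shift([430,-145,240]))
print("orange",onz("top",368,302,40),"screwdriver",onz("top",234,135,85))
E
```

```text
[[-0.     0.936  0.351]
 [ 0.001  0.351 -0.936]
 [-1.     0.    -0.001]]
[ 184.31274056 -491.38095022  230.89936112] 0.15
to [ -0.88  35.17 -23.81]
orange [ 265.4 -222.5   40. ] screwdriver [704.6 132.5  85. ]
```

```bash
python3 -m pendant '[[0.09,0,0,0,4,-2.7,0],[0.18,0,0,0,8,-5.4,0],[0.27,0,0,0,12,-8.1,0],[0.36,0,0,0,16,-10.8,0],[0.45,0,0,0,20,-13.5,0]]'
python3 - <<'E'
from h import *
print(rot().as_matrix().round(3)); s=sense(); print(s["eef_pos"],s["time_s"],s["force"])
print("to",shift([448,-147,235]), shift([448,-147,168]))
E
```

```text
time_s: 0.78
eef_pos: [324.8, -293.5, 231.2]
ee_rot: [0.476, 0.523, 0.476, -0.523]
force: [0.9, -0.0, 0.2]
grip_width: 0.002
[[-0.     0.996 -0.094]
 [ 0.    -0.094 -0.996]
 [-1.    -0.    -0.   ]]
[ 324.83543427 -293.52397046  231.216724  ] 0.775 [ 0.93021352 -0.02119327  0.2478435 ]
to [ -0.38  10.88 -15.75] [  6.32  10.88 -15.75]
```

```bash
python3 -m pendant '[[0,0,0,0,3.6,-5.2,0],[0,0,0,0,7.2,-10.4,0],[0,0,0,0,10.8,-15.7,0],[0,0,0,3,10.8,-15.7,0],[0,0,0,6.3,10.8,-15.7,0]]'
python3 - <<'E'
from h import *
import cv2
s=sense(); print(s["eef_pos"],s["time_s"],s["force"])
a=vision.capture("scene")[100:300,220:420,::-1];b=vision.capture("wrist")[:,:,::-1]
cv2.imwrite("pics/b1.png",np.hstack([cv2.resize(a,(400,400)),cv2.resize(b,(400,250)).copy() if 0 else cv2.copyMakeBorder(cv2.resize(b,(400,250)),0,150,0,0,0)]))
E
```

```text
time_s: 1.4
eef_pos: [446.5, -147.6, 167.5]
ee_rot: [0.477, 0.522, 0.477, -0.522]
force: [0.4, -0.9, -0.2]
grip_width: 0.002
[ 446.51498821 -147.57026134  167.49023788] 1.4 [ 0.43047651 -0.89852052 -0.171641  ]
```

View pics/b1.png

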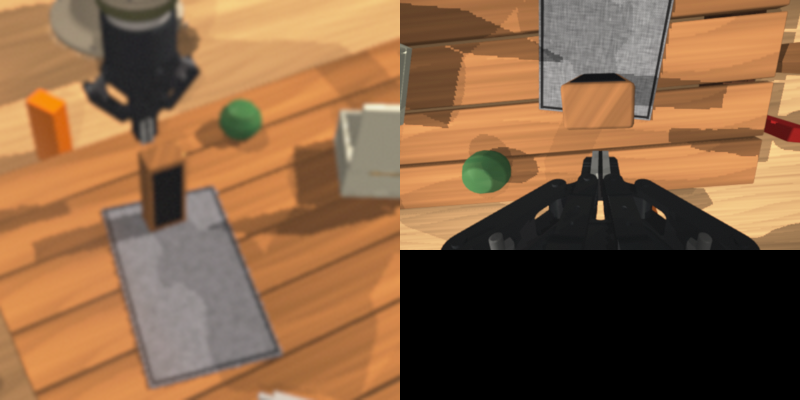

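The wrist view shows the closed fingertip at (600,155), centred on the brush at (598,100), so I'll push.

```bash
python3 -m pendant '[[0,0,0,0,1,0,0],[0,0,0,0,1.7,0,0],[0,0,0,0,2.4,0,0],[0,0,0,0,3.1,0,0],[0,0,0,0,3.8,0,0]]'; python3 -m pendant '[[0,0,0,0,0.7,0,0],[0,0,0,0,1.4,0,0],[0,0,0,0,2.1,0,0],[0,0,0,0,2.5,0,0],[0,0,0,0,2.5,0,0]]'
python3 - <<'E'
from h import *
import cv2
s=sense(); print(s["eef_pos"],s["time_s"],s["force"])
a=vision.capture("scene")[100:300,220:420,::-1];b=vision.capture("wrist")[:,:,::-1]
cv2.imwrite("pics/b2.png",np.hstack([cv2.resize(a,(400,400)),cv2.copyMakeBorder(cv2.resize(b,(400,250)),0,150,0,0,0)]))
E
```

```text
time_s: 2.12
eef_pos: [484.4, -152.0, 168.4]
ee_rot: [0.477, 0.522, 0.477, -0.522]
force: [-0.1, -0.1, 0.1]
grip_width: -0.002
time_s: 2.75
eef_pos: [508.9, -154.1, 168.2]
ee_rot: [-0.477, -0.522, -0.477, 0.522]
force: [-0.0, 0.0, -0.6]
grip_width: 0.004
[ 508.94299865 -154.14544403  168.20892593] 2.75 [-0.02070852  0.023093   -0.5899263 ]
```

View pics/b2.png

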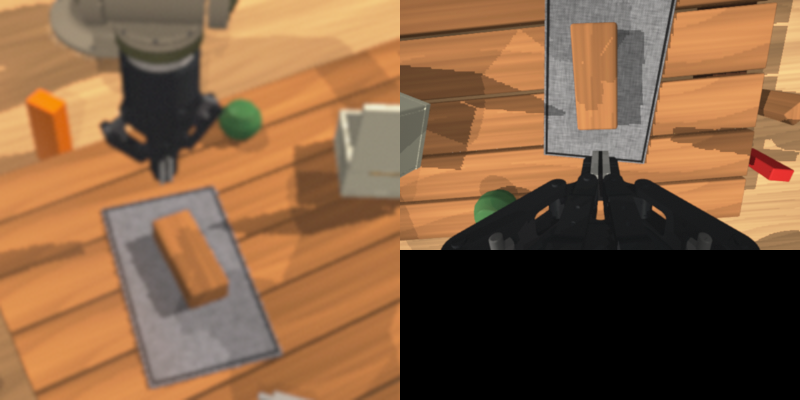

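The brush now lies lengthwise inside the mat. Next is the lid.

```bash
python3 - <<'E'
from h import *
print("up",shift([509,-154,268]),"to",shift([627,86,268]))
E
python3 -m pendant '[[0,0,0,-5,0,0,0],[0,0,0,-10,0,0,0],[0.1,0,0,-10,1,-3,0],[0.2,0,0,-10,2,-6,0],[0.3,0,0,-10,3,-9,0]]'
python3 - <<'E'
from h import *
print(rot().as_matrix().round(3),sense()["eef_pos"])
print("to",shift([627,86,268]),shift([627,86,205]))
E
```

```text
up [-9.97  0.03 -0.02] to [ -9.97   9.6  -24.99]
time_s: 3.48
eef_pos: [547.0, -66.4, 268.5]
ee_rot: [0.392, 0.588, 0.392, -0.588]
force: [-0.9, -0.0, -0.3]
grip_width: -0.001
[[ 0.     0.923 -0.385]
 [-0.    -0.385 -0.923]
 [-1.     0.     0.   ]] [546.99326253 -66.43533557 268.45382798]
to [  0.05   1.52 -17.15] [  6.35   1.52 -17.15]
```

```bash
python3 -m pendant '[[0.04,0,0,0,2,-5,0],[0.08,0,0,0,1.5,-10,0],[0.08,0,0,0,1.5,-14,0],[0.08,0,0,0,1.5,-17.2,0],[0.08,0,0,0,1.5,-17.2,0]]'
python3 - <<'E'
from h import *
import cv2
s=sense(); print(s["eef_pos"],s["time_s"],s["force"]);print(rot().as_matrix().round(3))
a=vision.capture("scene")[60:260,300:500,::-1];b=vision.capture("top")[100:250,180:400,::-1]
cv2.imwrite("pics/c1.png",np.hstack([cv2.resize(a,(400,400)),cv2.copyMakeBorder(cv2.resize(b,(400,273)),0,127,0,0,0)]))
E
```

```text
time_s: 4.1
eef_pos: [626.4, 87.7, 267.8]
ee_rot: [-0.37, -0.602, -0.37, 0.603]
force: [-0.0, -1.0, 0.6]
grip_width: 0.0
[626.37691707  87.68326898 267.83342195] 4.1 [-0.04965375 -1.01610513  0.55588833]
[[-0.001  0.892 -0.452]
 [ 0.    -0.452 -0.892]
 [-1.    -0.001  0.   ]]
```

View pics/c1.png

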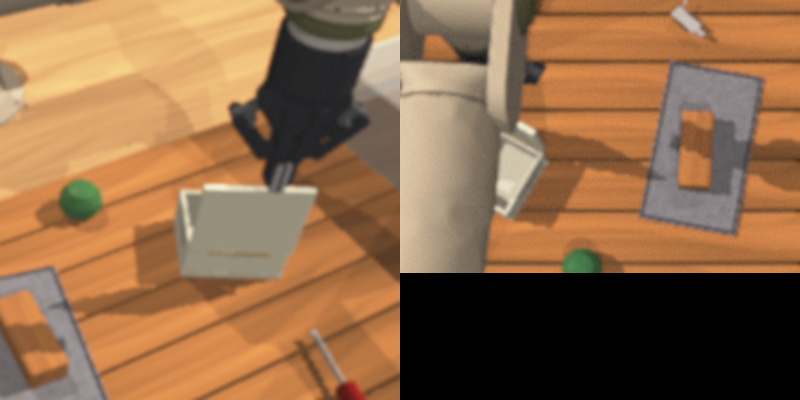

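The fingers (crop (280,190)) are behind the lid's free edge and above it, and the brush still lies on the mat. I'll descend behind the lid.

```bash
python3 -m pendant '[[0,0,0,1.5,0,0,0],[0,0,0,3,0,0,0],[0,0,0,4.5,0,0,0],[0,0,0,6,0,0,0],[0,0,0,6,0,0,0]]'
python3 - <<'E'
from h import *
import cv2
s=sense(); print(s["eef_pos"],s["time_s"],s["force"])
a=vision.capture("scene")[60:260,300:500,::-1]
cv2.imwrite("pics/c2.png",cv2.resize(a,(500,500)))
E
```

```text
time_s: 4.82
eef_pos: [625.8, 86.0, 206.8]
ee_rot: [-0.369, -0.602, -0.37, 0.604]
force: [-0.6, -0.1, -0.3]
grip_width: 0.001
[625.81916955  85.97185561 206.78567599] 4.825 [-0.56583002 -0.06197148 -0.32827004]
```

View pics/c2.png

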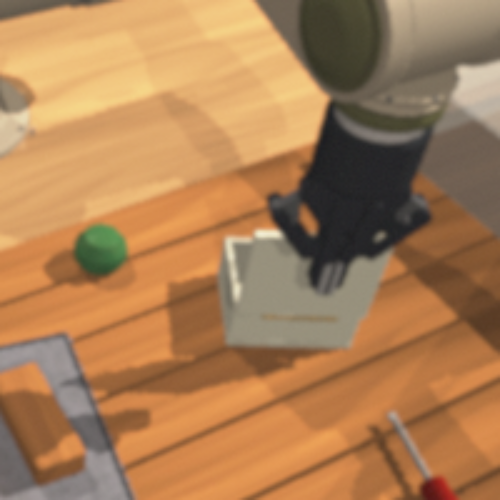

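```bash
python3 -m pendant '[[0,0,0,0,-1,0,0],[0,0,0,0,-2,0,0],[0,0,0,0,-3,0,0],[0,0,0,0,-4,0,0],[0,0,0,0.05,-4.9,0,0]]'
python3 - <<'E'
from h import *
s=sense(); print(s["eef_pos"],s["time_s"],s["force"],shift([582.5,108.7,130]))
E
```

```text
time_s: 5.5
eef_pos: [582.1, 108.6, 207.9]
ee_rot: [0.37, 0.603, 0.369, -0.603]
force: [1.4, -0.1, -1.4]
grip_width: 0.0
[582.13763016 108.59518969 207.94944501] 5.5 [ 1.41068854 -0.08259989 -1.36450549] [ 7.79  0.02 -0.02]
```

```bash
python3 -m pendant '[[0,0,0,0.3,-1,0,0],[0,0,0,0.6,-1.95,0,0],[0,0,0,1.1,-2.85,0,0],[0,0,0,1.65,-3.7,0,0],[0,0,0,2.4,-4.4,0,0]]'
python3 - <<'E'
from h import *
import cv2
s=sense(); print(s["eef_pos"],s["time_s"],s["force"],shift([582.5,108.7,130]))
a=vision.capture("scene")[60:260,300:500,::-1]
cv2.imwrite("pics/c3.png",cv2.resize(a,(500,500)))
E
```

```text
time_s: 6.12
eef_pos: [542.9, 128.5, 183.4]
ee_rot: [-0.369, -0.603, -0.37, 0.603]
force: [0.3, 0.4, 2.4]
grip_width: -0.002
[542.86872701 128.49805476 183.37230583] 6.125 [0.32913459 0.42306049 2.43705598] [ 5.34  4.43 -0.03]
```

View pics/c3.png

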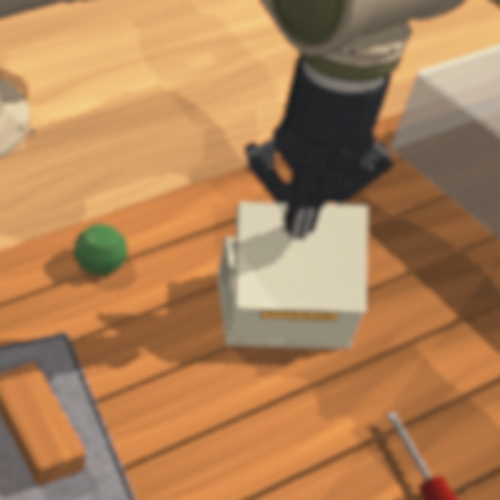

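```bash
python3 -m pendant '[[0,0,0,0.8,-0.75,0,0],[0,0,0,1.7,-1.3,0,0],[0,0,0,2.6,-1.7,0,0],[0,0,0,3.5,-2.0,0,0],[0,0,0,4.2,-2.2,0,0]]'
python3 - <<'E'
from h import *
s=sense(); print(s["eef_pos"],s["time_s"],s["force"],shift([582.5,108.7,130]))
E
```

```text
time_s: 6.8
eef_pos: [523.6, 138.2, 141.1]
ee_rot: [-0.369, -0.603, -0.37, 0.603]
force: [0.8, -0.4, 0.9]
grip_width: 0.0
[523.59051419 138.22173207 141.08361483] 6.8 [ 0.81779489 -0.37968413  0.8797196 ] [ 1.11  6.59 -0.04]
```

```bash
python3 -m pendant '[[0,0,0,0.1,0,0,0],[0,0,0,0.2,0,0,0],[0,0,0,0.3,0,0,0],[0,0,0,0.3,0,0,0],[0,0,0,0.3,0,0,0]]'; python3 -m pendant '[[0,0,0,0.1,0,0,0],[0,0,0,0.1,0,0,0],[0,0,0,0.2,0,0,0],[0,0,0,0.2,0,0,0],[0,0,0,0.2,0,0,0]]'
```

```text
time_s: 7.42
eef_pos: [523.9, 138.2, 138.8]
ee_rot: [0.369, 0.603, 0.369, -0.603]
force: [-0.7, -0.1, 0.1]
grip_width: 0.003
time_s: 8.05
eef_pos: [524.0, 138.3, 138.4]
ee_rot: [0.37, 0.603, 0.369, -0.603]
force: [-4.3, -0.8, 13.2]
grip_width: -0.002
```

Contact went rigid at 138.4 mm with 13 N, which matches a shut lid (130 + 8 mm). I'll lift straight up, back away, and check.

```bash
python3 -m pendant '[[0,0,0,-3,0,0,0],[0,0,0,-8,0,0,0],[0,0,0,-12,0,0,0],[0,0,0,-12,0,-5,0],[0,0,0,-12,0,-10,0]]'; python3 -m pendant '[[0,0,0,0,0,-3,0],[0,0,0,0,0,-6,0],[0,0,0,0,0,-9,0],[0,0,0,0,0,-9,0],[0,0,0,0,0,-9,0]]';python3 - <<'E'
from h import *
import cv2
s=sense(); print(s["eef_pos"],s["time_s"],s["force"])
a=vision.capture("scene")[100:300,220:500,::-1];b=vision.capture("top")[80:280,180:440,::-1]
cv2.imwrite("pics/d1.png",np.vstack([cv2.resize(a,(420,300),interpolation=2),cv2.copyMakeBorder(cv2.resize(b,(390,300),interpolation=2),0,0,0,30,0)]))
a=vision.capture("scene")[:,:,::-1];cv2.imwrite("pics/d2.png",a)
E
```

```text
time_s: 8.68
eef_pos: [570.0, 228.2, 257.5]
ee_rot: [0.369, 0.604, 0.369, -0.603]
force: [0.1, -0.1, 1.0]
grip_width: 0.001
time_s: 9.3
eef_pos: [610.0, 307.0, 256.6]
ee_rot: [-0.369, -0.603, -0.369, 0.603]
force: [-0.2, -0.3, -0.3]
grip_width: -0.001
[609.95342683 306.95306487 256.64914792] 9.3 [-0.24813934 -0.25826258 -0.34374439]
```

View pics/d1.png

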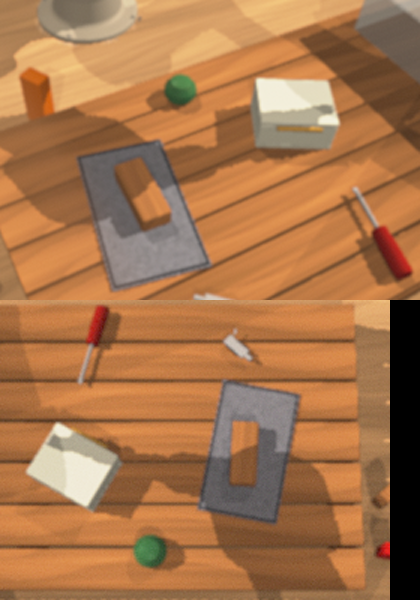

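View pics/d2.png

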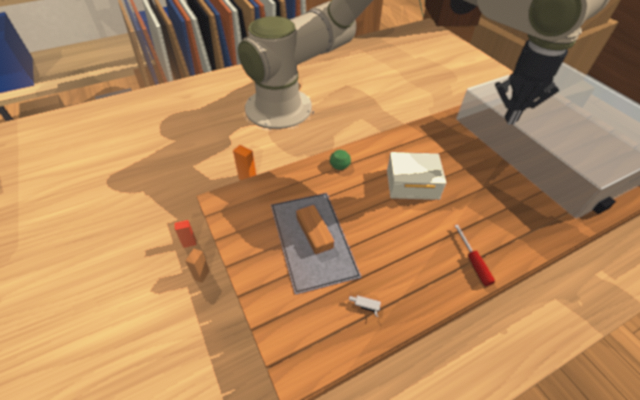

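```bash
python3 -m pendant '[[0,0,0,-3,0,1,0],[0,0,0,-6,0,2,0],[0,0,0,-8,0,3,0],[0,0,0,-8,0,3,0],[0,0,0,-8,0,3,0]]'
python3 - <<'E'
from h import *
D=lambda u,v,z:onz("top",180+u/1.5,80+(v-300)/1.5,z)
c=np.array([580,-167.]);
for n,p in(("foot",D(243,478,99)),("top",D(245,421,114))):
    d=p[:2]-c;print(n,p,"mat",(np.array([[.981,-.195],[.195,.981]])@d).round(1))
def tri(a,b):
    o1,d1=a;o2,d2=b
    t=np.linalg.lstsq(np.c_[d1,-d2],o2-o1,rcond=None)[0];return ((o1+d1*t[0]+o2+d2*t[1])/2).round(1)
print("lid front corner L/R")
print(tri(ray("top",180+27/1.5,80+172/1.5),ray("scene",442.5,154)),tri(ray("top",180+92/1.5,80+210/1.5),ray("scene",391,153)))
print(sense()["force"],sense()["time_s"])
import cv2;cv2.imwrite("pics/d3.png",cv2.resize(vision.capture("scene")[140:210,370:460,::-1],(720,560),interpolation=2))
E
```

```text
time_s: 10.07
eef_pos: [596.3, 280.8, 335.4]
ee_rot: [-0.369, -0.602, -0.37, 0.604]
force: [-0.0, -0.4, -0.5]
grip_width: 0.002
foot [ 527.  -155.2   99. ] mat [-54.3   1.2]
top [ 624.3 -158.9  114. ] mat [41.9 16.6]
lid front corner L/R
[534.8 213.7 137.1] [470.6 104.1 133.2]
[-0.03636379 -0.44680342 -0.50693711] 10.075
```

View pics/d3.png

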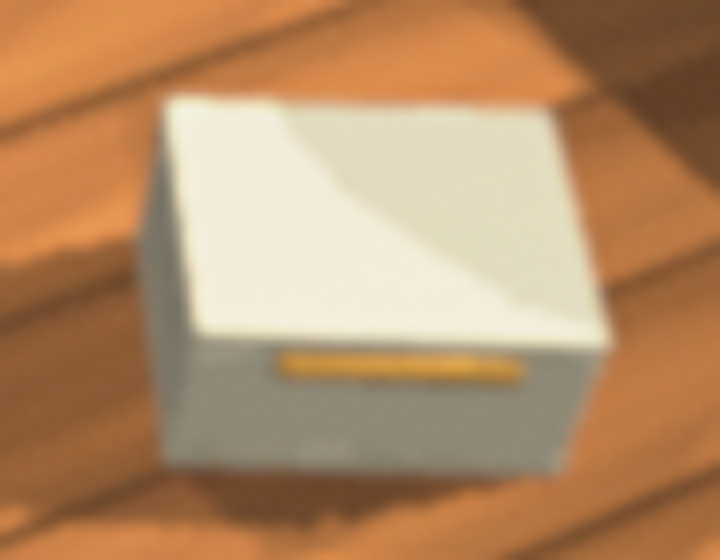

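The close-up shows the lid flat on the box with no gap. Its front corners triangulate to 133–137 mm, against 138 mm when shut. Both brush ends are well inside the mat, so I'm handing in.

```bash
python3 -c "
from rig import job
print(job.finish_job())"
```

```text
the job is handed in; nothing more can be done
None
```

I tipped the brush over onto the mat and pushed the box's lid shut, both with the closed fingertips. The job was handed in at about 10 s of the 48 s allowed, and it gives no verdict.

- **Brush:** it lies flat along the mat. In mat coordinates its foot is at about (-54, 1) mm and its top end at about (42, 17) mm, well inside the limits. The foot moved about 29 mm, against the 100 mm limit.
- **Lid:** the push down stopped hard at a fingertip height of 138.4 mm with 13 N, and a shut lid would put its top at 138 mm. In the last picture it sits flush. Its front corners measured 137 and 133 mm; I take that 4 mm spread to be pixel error.
- **Other objects:** the paperweight, screwdriver and headshell look unmoved in the pictures, though I did not measure them. The arm ended clear of everything, reading less than 1 N.

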